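Seal the sample keeper

TASK

Put the lid squarely on the open sample keeper box, then press it down one corner at a time until all four corners are fully home and the lid sits flat and sealed on the rim. Press firmly but with care, feeling for the stop: a push of more than about 60 N on the box would crack it. Leave the bottle, cup and jar standing where they are, and let go of everything.

Things in the scene. Friction and masses are not known exactly. Their poses are not given: they have to be found in the camera images.
- box: Steel foot plate (fixed to the table) of a white open-topped keeper box. Origin: centre of the plate's underside; z up. The box, outside 164 (x) x 124 (y) mm, walls 10 mm, stands centred over it on screw feet set to an unknown height: its rim is anywhere from 70 to 88 mm up. Capped vials inside clear the lid. On the rim a black rubber gasket; its 4 L-shaped corners rise up to 6 mm.
- lid: White rigid lid, about 0.19 to 0.35 kg, loose on the table, right way up. Flange 162 (x) x 122 (y) x 6 mm; under it a plug 138 x 98 x 8 mm that enters the box's mouth with 3 mm play each side. Origin: centre of the plug's underside; flange's underside at 8 mm, flat top at 14 mm. Fits either way round (half turn). Press a corner about 71 mm in x and 51 mm in y from the centre.
- lid_grip (a point): Centre of the lid's bar grip, 30 mm above the lid's origin; axes as the lid. When the lid is shut its flange is flat on the rim, its origin 8 mm below the rim; laid on the unpressed gasket it lies 4 to 6 mm higher, and it rocks until all four corners are home. The bar is solid, 64 mm long in x, 16 mm wide in y, and reaches from 14 to 42 mm above the lid's origin.
- gasket0 (a joint): Compression of the gasket at the box's -x,-y corner in m: 0 = standing 6 mm above the rim, 0.006 = fully home, level with the rim; starts anywhere from 0 to 0.002. Pressing a corner of the lid, it yields at about 9 to 13 N, then meets a firm stop at 0.006, and stays where it was pressed (dry friction, no spring).
- gasket1 (a joint): Compression of the gasket at the box's +x,-y corner in m: 0 = standing 6 mm above the rim, 0.006 = fully home, level with the rim; starts anywhere from 0 to 0.002. Pressing a corner of the lid, it yields at about 9 to 13 N, then meets a firm stop at 0.006, and stays where it was pressed (dry friction, no spring).
- gasket2 (a joint): Compression of the gasket at the box's +x,+y corner in m: 0 = standing 6 mm above the rim, 0.006 = fully home, level with the rim; starts anywhere from 0 to 0.002. Pressing a corner of the lid, it yields at about 9 to 13 N, then meets a firm stop at 0.006, and stays where it was pressed (dry friction, no spring).
- gasket3 (a joint): Compression of the gasket at the box's -x,+y corner in m: 0 = standing 6 mm above the rim, 0.006 = fully home, level with the rim; starts anywhere from 0 to 0.002. Pressing a corner of the lid, it yields at about 9 to 13 N, then meets a firm stop at 0.006, and stays where it was pressed (dry friction, no spring).
- sample_bottle: Bystander: small closed bottle of amber glass with a white cap, 44 mm across, 110 mm tall, standing. Origin: centre of its underside.
- cup: Bystander: clear plastic tasting cup, 52 mm across the rim, 45 mm tall, standing. Origin: centre of its underside.
- jar: Bystander: closed glass jar with a steel cap, 60 mm across, 75 mm tall, standing. Origin: centre of its underside.

How it is judged (in metres and radians):
On the way, in this order (a step that is already met when the one before it is completed fails the run):
1. the lid lies on the box, plug in the mouth, with no gasket corner pressed home yet (horizontal distance between lid and box below 0.008 m and angle between the x axis of lid and the x axis of box, either way round below 0.12 rad and z of lid in the frame of box below 0.089 m and angle between lid's own z axis and vertical below 0.06 rad and value of joint each of gasket0, gasket1, gasket2, gasket3 below 0.0048 m), for 0.2 s.
2. exactly one corner is home (over 4.8 of its 6 mm), the lid still on the box (horizontal distance between lid and box below 0.008 m and angle between the x axis of lid and the x axis of box, either way round below 0.12 rad and ((value of joint gasket0 above 0.0048 m and value of joint each of gasket1, gasket2, gasket3 below 0.0048 m) or (value of joint each of gasket0, gasket2, gasket3 below 0.0048 m and value of joint gasket1 above 0.0048 m) or (value of joint each of gasket0, gasket1, gasket3 below 0.0048 m and value of joint gasket2 above 0.0048 m) or (value of joint each of gasket0, gasket1, gasket2 below 0.0048 m and value of joint gasket3 above 0.0048 m))), for 0.1 s.
3. exactly three corners are home, the lid still on the box (horizontal distance between lid and box below 0.008 m and angle between the x axis of lid and the x axis of box, either way round below 0.12 rad and ((value of joint gasket0 below 0.0048 m and value of joint each of gasket1, gasket2, gasket3 above 0.0048 m) or (value of joint each of gasket0, gasket2, gasket3 above 0.0048 m and value of joint gasket1 below 0.0048 m) or (value of joint each of gasket0, gasket1, gasket3 above 0.0048 m and value of joint gasket2 below 0.0048 m) or (value of joint each of gasket0, gasket1, gasket2 above 0.0048 m and value of joint gasket3 below 0.0048 m))), for 0.1 s.
At the end, for the whole second after the job is handed in: All four gasket corners pressed over 4.8 of 6 mm; lid at rest on the box, centred within 8 mm, square within 0.12 rad, flat to the box within 0.015 rad, its origin under 81.5 mm above the box's; bottle, cup and jar upright (within 0.2 rad) within 30 mm of their starts (horizontal distance between lid and box below 0.008 m and angle between the x axis of lid and the x axis of box, either way round below 0.12 rad and value of joint each of gasket0, gasket1, gasket2, gasket3 above 0.0048 m and z of lid in the frame of box below 0.0815 m and angle between the z axis of lid and the z axis of box, either way round below 0.015 rad and linear speed of lid below 0.01 m/s and distance of each of sample_bottle, cup, jar from where it was at the start of the episode below 0.03 m and angle between each of sample_bottle, cup, jar's own z axis and vertical below 0.2 rad); the robot touches nothing.
It fails at once if more than 60 N between the lid, or the robot, and the box (contact force between any of lid, the fingers and box above 60 N).
It fails at once if the sample bottle is knocked over or moved (angle between sample_bottle's own z axis and vertical above 0.6 rad or distance of sample_bottle from where it was at the start of the episode above 0.06 m).
It fails at once if the cup is knocked over or moved (angle between cup's own z axis and vertical above 0.6 rad or distance of cup from where it was at the start of the episode above 0.06 m).
It fails at once if the jar is knocked over or moved (angle between jar's own z axis and vertical above 0.6 rad or distance of jar from where it was at the start of the episode above 0.06 m).
It also fails if it takes over 72 s, if anything falls off the work surface, if the arm or the gripper's body presses on something with over 40 N, if the wrist force passes 120 N, or if a joint passes its speed limit or range.

ROBOT

A 6-joint arm with a two-finger parallel gripper is mounted at the origin on the work surface. World frame = base frame: x ahead of the robot, y to its left, z up, the work surface at z = 0. Lengths are in mm, angles in rad, forces in N, time in s.
With the tool pointing down it reaches from about 350 to 975 mm from the base axis. Payload 7.1 kg.
Tool frame: the origin (TCP) lies on the mounting face of the last link; the fingertips stand 182 mm ahead of it and the grasp point (between the pads) lies 163 mm ahead of it (ctrl.tcp_to_tips is the distance from the TCP to the fingertips, in mm); z points along the fingers, y is the direction in which the jaws open and shut (so a half turn about z gives the same grasp; the last joint's range is limited). The gripper opens to 88 mm and grips with 3 to 60 N. Pads are 20 mm wide; open, the fingers measure 115 mm over their backs; the gripper's body (75 mm by 178 mm) begins 61 mm behind the grasp point.
Start: joints at [-1.273, 0.423, 1.63, -0, 1.089, -0.019], TCP at [194.723, -593.877, 404.675] pointing down, gripper open.
Joint ranges: [-3, 3], [-0.9, 2.11], [0.09, 2.58], [-1.31, 4.45], [0.11, 2.69], [-2.54, 2.54]. Speed limits (rad/s): [2.39, 2.39, 3.01, 3.14, 3.14, 3.14].

INTERFACE

Orientations are given as a rotation vector (axis times angle).
In Python, from workcell import ctrl gives the robot as it stands. The module is installed in compiled form; this text tells all that it offers.
- The arm moves only by the tool send_rows, never from a script. Its argument "commands" is a list of rows, each an object with "translation": the shift along the world's x, y, z normalised to -1 to 1, where 1 is 0.1 m, a list of three; "twist": the turn, a rotation vector about the world's x, y, z normalised to -1 to 1, where 1 is 0.5 rad, a list of three. A call has exactly 10 rows; each row is the pose to reach, as a shift and turn from the pose commanded when the call began; what a row does not reach only later rows make up. A row lasts 1/10 s, in which the tool goes at most 50 mm and 8.59 degrees, less where a joint would pass 70% of its speed; a pose out of reach is approached as far as the arm can. A call with a number of a shift or a turn outside -1 to 1 is refused whole. A call with a gripper value outside its range is refused whole. "grip" is the closure, from -1 (fully open) to 1 (shut), set as the call begins (left out, the last holds). The fingers move at their own pace and stop on an object; the grip force is fixed at half the most. Time passes only in rows, so rows that repeat a pose let the fingers close, or fill a call up. It gives the time, the measured TCP pose, the force and the opening at its end, in the units of the state.
- ctrl.get_obs(): the state, without advancing time (a new reading comes with each control period).
- ctrl.get_image(name): name is "scene" or "top" or "wrist"; returns a dict with "img" (480x640x3 uint8, red, green, blue), "intrinsics" (3x3 intrinsics, pixels), "cam_to_world" (4x4, takes a point from camera to world coordinates). Camera axes: x right, y down, z forward; pixel columns grow to the right and rows downward; lengths in mm; the calibration is good to about 2 mm. A picture is of the moment at which its call begins. There is no depth.
- ctrl.close_job(): hands the job in, once; it reports no verdict.
The state is a dict: "t": time; "qpos": joint angles; "qvel": joint speeds; "joint_torque": joint torques, N m; "ee_pos": TCP position; "orientation": TCP orientation; "ft_force": force on the tool from outside, world axes, zero at the start; "moment": the same for the moment, N m; "width": finger opening in mm.
Only numpy, scipy, OpenCV 4.12 (cv2) and the standard library are available. Lean on these libraries where they do the work, as an engineer would, in place of code of your own. Each camera call takes 0.05 s, during which the arm holds its last target. There are 200 camera calls.

## Working session

There is one attempt and no reset: what is moved stays moved. The work goes in short steps, Python scripts to look and compute and a tool call to move; the robot and the scene stay as the last step left them, time stands still between calls to the robot, and variables do not carry over. Pictures are saved under pics/ and viewed, about 8 in all and at most 12, crops included, and the job is handed in when it is done.

Besides the shell and the picture viewer there is one more tool, called as name([rows], argument=value, ...), one row to a line, values as JSON. send_rows: Moves the arm, as the interface text tells. Its arguments: {"type":"object","properties":{"commands":{"type":"array","items":{"type":"object","properties":{"translation":{"type":"array","items":{"type":"number"}},"twist":{"type":"array","items":{"type":"number"}}}}},"grip":{"type":"number"}},"required":["commands"]}

```bash
mkdir -p pics; cat > h.py <<'E'
import numpy as np, cv2
from workcell import ctrl
def snap(cam,name):
    d=ctrl.get_image(cam); cv2.imwrite(f'pics/{name}.png',d['img'][:,:,::-1])
    np.savez(f'pics/{name}.npz',K=d['intrinsics'],T=d['cam_to_world']); return d
def ray(name,uv,z):
    f=np.load(f'pics/{name}.npz');K,T=f['K'],f['T']
    d=T[:3,:3]@np.linalg.solve(K,[*uv,1]);o=T[:3,3]
    return o+d*(z-o[2])/d[2]
def proj(name,p):
    f=np.load(f'pics/{name}.npz');K,T=f['K'],f['T']
    c=T[:3,:3].T@(np.array(p)-T[:3,3]);q=K@c;return q[:2]/q[2]
E
python3 - <<'E'
from h import *
for c in ('top','scene','wrist'): snap(c,c+'0')
o=ctrl.get_obs();print(o)
for c in ('top','scene','wrist'): print(np.load(f'pics/{c}0.npz')['T'].round(2), np.load(f'pics/{c}0.npz')['K'][0])
E
```

```text
{'t': 0.15, 'qpos': array([-1.27300065e+00,  4.23706700e-01,  1.63047740e+00, -1.77506468e-05,
        1.08857049e+00, -1.89821364e-02]), 'qvel': array([-0.00199646, -0.0014314 , -0.00235827,  0.00036383,  0.00128323,
        0.00140632]), 'joint_torque': array([ 9.68051208e-04, -5.44985390e+01, -2.73920006e+01,  6.43826416e-02,
        2.04130216e-02, -8.54042605e-05]), 'ee_pos': array([ 194.66630388, -593.70177204,  404.06884372]), 'orientation': array([-3.10113217e+00, -4.95347145e-01,  2.77971063e-04]), 'ft_force': array([-0.10474412,  0.27301719,  0.07925729]), 'moment': array([-0.01787327, -0.01984301, -0.0100148 ]), 'width': 88.11472840822172}
[[ 2.00000e-02 -9.90000e-01  1.50000e-01  4.34700e+02]
 [-1.00000e+00 -2.00000e-02  1.00000e-02 -2.57900e+01]
 [-1.00000e-02 -1.50000e-01 -9.90000e-01  1.23085e+03]
 [ 0.00000e+00  0.00000e+00  0.00000e+00  1.00000e+00]] [469.13112948   0.         306.67186895]
[[ 8.2000e-01  4.7000e-01 -3.3000e-01  9.6232e+02]
 [ 5.8000e-01 -6.8000e-01  4.5000e-01 -4.8246e+02]
 [-1.0000e-02 -5.6000e-01 -8.3000e-01  9.1884e+02]
 [ 0.0000e+00  0.0000e+00  0.0000e+00  1.0000e+00]] [443.64178216   0.         331.17471141]
[[ 3.1000e-01 -9.1000e-01 -2.6000e-01  2.6421e+02]
 [-9.5000e-01 -3.0000e-01 -8.0000e-02 -5.7055e+02]
 [-0.0000e+00  2.7000e-01 -9.6000e-01  3.8482e+02]
 [ 0.0000e+00  0.0000e+00  0.0000e+00  1.0000e+00]] [390.50773164   0.         318.26343753]
```

View pics/top0.png

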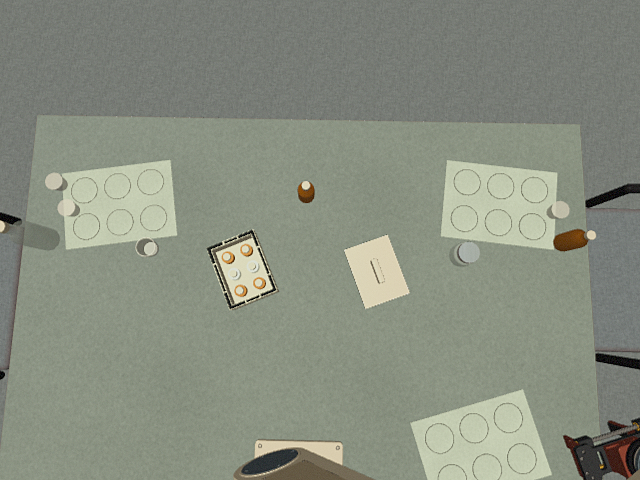

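View pics/scene0.png

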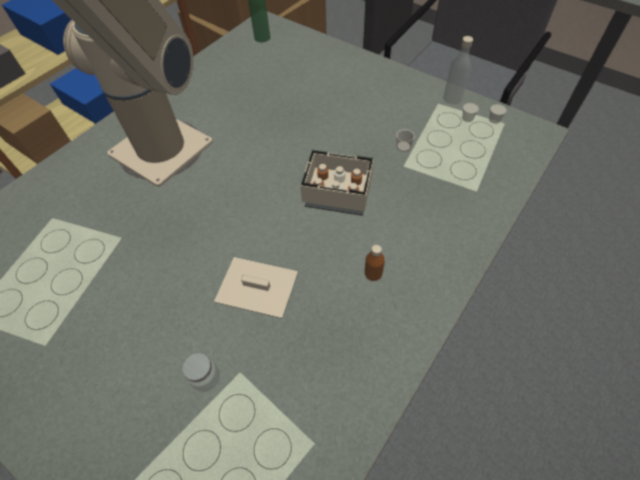

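The top view shows the box with its black gasket at (242,270), the lid at (377,272), the bottle at (306,190), the cup at (147,247) and the jar at (466,254). The scene view shows the same layout. Next I measure the lid and box with masks.

```bash
python3 - <<'E'
from h import *
im=cv2.imread('pics/top0.png')
hsv=cv2.cvtColor(im,cv2.COLOR_BGR2HSV)
print(hsv[250,365],hsv[290,390],hsv[200,300],im[250,365],im[236,256])
def rect(mask,roi):
    m=np.zeros_like(mask);x0,y0,x1,y1=roi;m[y0:y1,x0:x1]=mask[y0:y1,x0:x1]
    p=cv2.findNonZero(m);h=cv2.convexHull(p);return cv2.minAreaRect(h)
R=((im[:,:,2]>205)).astype(np.uint8)
r=rect(R,(335,225,420,320));print('lid',r)
c=cv2.boxPoints(r);P=np.array([ray('top0',q,14) for q in c])
print(P.round(1),P.mean(0).round(1),[np.linalg.norm(P[i]-P[i-1]).round(1) for i in range(4)])
for i in (0,1):
    d=P[i+1]-P[i];print(np.degrees(np.arctan2(d[1],d[0])))
B=(im.max(2)<50).astype(np.uint8)
r=rect(B,(195,220,290,320));print('box',r)
c=cv2.boxPoints(r)
for z in (75,85,95):
    P=np.array([ray('top0',q,z) for q in c])
    print(P.mean(0).round(1),[np.linalg.norm(P[i]-P[i-1]).round(1) for i in range(4)])
    for i in (0,1):
        d=P[i+1]-P[i];print(np.degrees(np.arctan2(d[1],d[0])))
for n,uv,z in (('bottle',(306,186),110),('jar',(469,253),75),('cup',(147,247),45)): print(n,ray('top0',uv,z).round())
E
```

```text
[ 24  43 219] [ 22  45 220] [19 81 91] [182 211 219] [73 92 97]
lid ((376.3394775390625, 270.961181640625), (62.78379821777344, 46.566749572753906), 69.90476989746094)
[[ 587.3 -107.5   14. ]
 [ 631.9 -221.6   14. ]
 [ 479.4 -276.5   14. ]
 [ 436.2 -164.2   14. ]] [ 533.7 -192.4   14. ] [np.float64(161.4), np.float64(122.5), np.float64(162.1), np.float64(120.2)]
-68.66958003311194
-160.2269518480043
box ((240.916748046875, 269.2305908203125), (64.42681884765625, 49.20140838623047), 68.42869567871094)
[526.2 149.9  75. ] [np.float64(160.2), np.float64(122.0), np.float64(160.9), np.float64(119.7)]
-66.90748862125369
-156.61549636054434
[525.4 148.4  85. ] [np.float64(158.8), np.float64(120.9), np.float64(159.5), np.float64(118.7)]
-66.90748862125368
-156.61549636054434
[524.6 146.9  95. ] [np.float64(157.4), np.float64(119.9), np.float64(158.1), np.float64(117.6)]
-66.90748862125365
-156.61549636054434
bottle [730.  -7. 110.]
jar [ 577. -413.   75.]
cup [580. 397.  45.]
```

send_rows([
  {"translation": [0.07, 0.08, 0]},
  {"translation": [0.14, 0.16, 0]},
  {"translation": [0.21, 0.24, 0]},
  {"translation": [0.28, 0.32, 0]},
  {"translation": [0.35, 0.4, 0]},
  {"translation": [0.42, 0.48, 0]},
  {"translation": [0.49, 0.56, 0]},
  {"translation": [0.56, 0.64, 0]},
  {"translation": [0.63, 0.72, 0]},
  {"translation": [0.7, 0.8, 0]},
], grip=-1)

```text
validation failed for argument at $.co...
```

send_rows([
  {"translation": [0.07, 0.08, 0], "twist": [0, 0, 0]},
  {"translation": [0.14, 0.16, 0], "twist": [0, 0, 0]},
  {"translation": [0.21, 0.24, 0], "twist": [0, 0, 0]},
  {"translation": [0.28, 0.32, 0], "twist": [0, 0, 0]},
  {"translation": [0.35, 0.4, 0], "twist": [0, 0, 0]},
  {"translation": [0.42, 0.48, 0], "twist": [0, 0, 0]},
  {"translation": [0.49, 0.56, 0], "twist": [0, 0, 0]},
  {"translation": [0.56, 0.64, 0], "twist": [0, 0, 0]},
  {"translation": [0.63, 0.72, 0], "twist": [0, 0, 0]},
  {"translation": [0.7, 0.8, 0], "twist": [0, 0, 0]},
], grip=-1)

```text
t: 1.15
ee_pos: [265.3, -513.2, 404.7]
orientation: [3.102, 0.495, -0.0]
ft_force: [-0.1, 0.4, 0.2]
width: 87.7
```

send_rows([
  {"translation": [0.09, 0.1, -0.03], "twist": [0, 0, 0]},
  {"translation": [0.18, 0.2, -0.06], "twist": [0, 0, 0]},
  {"translation": [0.27, 0.3, -0.09], "twist": [0, 0, 0]},
  {"translation": [0.36, 0.4, -0.12], "twist": [0, 0, 0]},
  {"translation": [0.45, 0.5, -0.15], "twist": [0, 0, 0]},
  {"translation": [0.54, 0.6, -0.18], "twist": [0, 0, 0]},
  {"translation": [0.63, 0.7, -0.21], "twist": [0, 0, 0]},
  {"translation": [0.72, 0.8, -0.24], "twist": [0, 0, 0]},
  {"translation": [0.81, 0.9, -0.27], "twist": [0, 0, 0]},
  {"translation": [0.9, 1.0, -0.3], "twist": [0, 0, 0]},
])

```text
t: 2.15
ee_pos: [355.4, -413.1, 374.4]
orientation: [-3.102, -0.496, 0.0]
ft_force: [0.1, 0.4, -0.2]
width: 87.7
```

send_rows([
  {"translation": [0.09, 0.1, -0.03], "twist": [0, 0, 0]},
  {"translation": [0.18, 0.2, -0.06], "twist": [0, 0, 0]},
  {"translation": [0.27, 0.3, -0.09], "twist": [0, 0, 0]},
  {"translation": [0.36, 0.4, -0.12], "twist": [0, 0, 0]},
  {"translation": [0.45, 0.5, -0.15], "twist": [0, 0, 0]},
  {"translation": [0.54, 0.6, -0.18], "twist": [0, 0, 0]},
  {"translation": [0.63, 0.7, -0.21], "twist": [0, 0, 0]},
  {"translation": [0.72, 0.8, -0.24], "twist": [0, 0, 0]},
  {"translation": [0.81, 0.9, -0.27], "twist": [0, 0, 0]},
  {"translation": [0.9, 1.0, -0.3], "twist": [0, 0, 0]},
])

```text
t: 3.15
ee_pos: [445.5, -313.0, 344.4]
orientation: [3.102, 0.496, 0.0]
ft_force: [0.0, -0.1, 0.4]
width: 87.6
```

send_rows([
  {"translation": [0.12, 0.14, 0], "twist": [0, 0, 0]},
  {"translation": [0.24, 0.27, 0], "twist": [0, 0, 0]},
  {"translation": [0.36, 0.41, 0], "twist": [0, 0, 0]},
  {"translation": [0.48, 0.54, 0], "twist": [0, 0, 0]},
  {"translation": [0.6, 0.68, 0], "twist": [0, 0, 0]},
  {"translation": [0.7, 0.8, 0], "twist": [0, 0, 0]},
  {"translation": [0.8, 0.9, 0], "twist": [0, 0, 0]},
  {"translation": [0.9, 1.0, 0], "twist": [0, 0, 0]},
  {"translation": [0.9, 1.0, 0], "twist": [0, 0, 0]},
  {"translation": [0.9, 1.0, 0], "twist": [0, 0, 0]},
])

```text
t: 4.15
ee_pos: [534.8, -213.7, 344.6]
orientation: [3.102, 0.497, -0.0]
ft_force: [-0.6, 0.8, 0.4]
width: 88.1
```

```bash
python3 - <<'E'
from h import *
snap('wrist','w1'); o=ctrl.get_obs();print(o['ee_pos'],o['orientation'],o['qvel'].round(3))
for z in (0,14): print(proj('w1',[533.7,-192.4,z]))
E
```

```text
[ 534.52580967 -214.02483568  344.55274718] [-3.10222693e+00 -4.95627216e-01  6.83195384e-04] [-0.011 -0.003  0.004 -0.001 -0.001  0.001]
[294.7475925 210.697298 ]
[293.73450326 214.20658513]
```

View pics/w1.png

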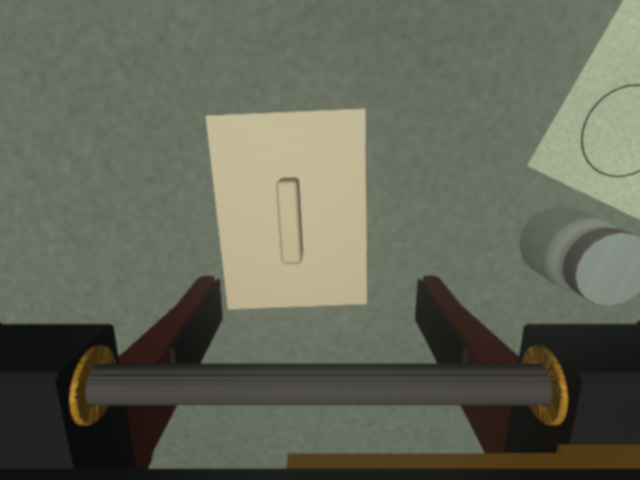

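The wrist view shows the lid whole, with corners near (207,115), (365,109), (366,303) and (228,309), and the bar at (289,220).

```bash
cat >> h.py <<'E'
def quad(mask):
    c=max(cv2.findContours(mask,cv2.RETR_EXTERNAL,cv2.CHAIN_APPROX_NONE)[0],key=cv2.contourArea)
    h=cv2.convexHull(c);e=.02
    while True:
        a=cv2.approxPolyDP(h,e*cv2.arcLength(h,True),True)
        if len(a)<=4: return a[:,0].astype(float)
        e+=.005
def pose(P):
    P=P[:,:2];L=[np.linalg.norm(P[(i+1)%4]-P[i]) for i in range(4)]
    a=[]
    for i in range(4):
        d=P[(i+1)%4]-P[i];t=np.degrees(np.arctan2(d[1],d[0]))
        if L[i]<np.mean(L):t+=90
        a.append((t+90)%180-90)
    return P.mean(0).round(1),np.round(L,1),np.round(a,2)
E
python3 - <<'E'
from h import *
im=cv2.imread('pics/w1.png');hsv=cv2.cvtColor(im,cv2.COLOR_BGR2HSV)
m=(hsv[:,:,2]>150)&(hsv[:,:,0]<27)&(hsv[:,:,1]>20);m=m.astype(np.uint8);m[:, 420:]=0;m[330:]=0
q=quad(m);print(q);print(pose(np.array([ray('w1',p,14) for p in q])))
E
```

```text
[[364. 109.]
 [366. 303.]
 [228. 308.]
 [206. 116.]]
(array([ 532. , -190.8]), array([160.4, 120.4, 160.2, 120.3]), array([20.57, 20.43, 20.54, 20.55]))
```

send_rows([
  {"translation": [-0.01, 0.06, -0.1], "twist": [0, 0, 0.02]},
  {"translation": [-0.02, 0.12, -0.2], "twist": [0, 0, 0.04]},
  {"translation": [-0.03, 0.18, -0.3], "twist": [0, 0, 0.06]},
  {"translation": [-0.03, 0.23, -0.4], "twist": [0, 0, 0.083]},
  {"translation": [-0.03, 0.23, -0.5], "twist": [0, 0, 0.083]},
  {"translation": [-0.03, 0.23, -0.6], "twist": [0, 0, 0.083]},
  {"translation": [-0.03, 0.23, -0.7], "twist": [0, 0, 0.083]},
  {"translation": [-0.03, 0.23, -0.8], "twist": [0, 0, 0.083]},
  {"translation": [-0.03, 0.23, -0.9], "twist": [0, 0, 0.083]},
  {"translation": [-0.03, 0.23, -1.0], "twist": [0, 0, 0.083]},
])

```text
t: 5.2
ee_pos: [531.7, -191.0, 243.8]
orientation: [3.091, 0.559, 0.0]
ft_force: [0.9, -0.5, -0.5]
width: 87.7
```

send_rows([
  {"translation": [0, 0, -0.07], "twist": [0, 0, 0]},
  {"translation": [0, 0, -0.14], "twist": [0, 0, 0]},
  {"translation": [0, 0, -0.21], "twist": [0, 0, 0]},
  {"translation": [0, 0, -0.28], "twist": [0, 0, 0]},
  {"translation": [0, 0, -0.35], "twist": [0, 0, 0]},
  {"translation": [0, 0, -0.41], "twist": [0, 0, 0]},
  {"translation": [0, 0, -0.457], "twist": [0, 0, 0]},
  {"translation": [0, 0, -0.457], "twist": [0, 0, 0]},
  {"translation": [0, 0, -0.457], "twist": [0, 0, 0]},
  {"translation": [0, 0, -0.457], "twist": [0, 0, 0]},
])

```text
t: 6.2
ee_pos: [531.9, -190.9, 199.2]
orientation: [3.091, 0.56, 0.001]
ft_force: [0.4, 0.1, -1.3]
width: 87.6
```

send_rows([
  {"translation": [0, 0, 0], "twist": [0, 0, 0]},
  {"translation": [0, 0, 0], "twist": [0, 0, 0]},
  {"translation": [0, 0, 0], "twist": [0, 0, 0]},
  {"translation": [0, 0, 0], "twist": [0, 0, 0]},
  {"translation": [0, 0, 0], "twist": [0, 0, 0]},
  {"translation": [0, 0, 0], "twist": [0, 0, 0]},
  {"translation": [0, 0, 0], "twist": [0, 0, 0]},
  {"translation": [0, 0, 0], "twist": [0, 0, 0]},
  {"translation": [0, 0, 0], "twist": [0, 0, 0]},
  {"translation": [0, 0, 0], "twist": [0, 0, 0]},
], grip=1)

```text
t: 7.2
ee_pos: [531.7, -190.9, 199.0]
orientation: [3.091, 0.56, 0.0]
ft_force: [0.1, -0.4, 0.1]
width: 15.9
```

send_rows([
  {"translation": [0, 0, 0.05], "twist": [0, 0, 0]},
  {"translation": [0, 0, 0.15], "twist": [0, 0, 0]},
  {"translation": [0, 0, 0.25], "twist": [0, 0, 0]},
  {"translation": [0, 0.05, 0.35], "twist": [0, 0, 0]},
  {"translation": [0, 0.15, 0.45], "twist": [0, 0, 0]},
  {"translation": [0, 0.25, 0.55], "twist": [0, 0, 0]},
  {"translation": [0, 0.35, 0.65], "twist": [0, 0, 0]},
  {"translation": [0, 0.45, 0.75], "twist": [0, 0, 0]},
  {"translation": [0, 0.55, 0.85], "twist": [0, 0, 0]},
  {"translation": [0, 0.65, 0.95], "twist": [0, 0, 0]},
])

```text
t: 8.2
ee_pos: [531.7, -124.8, 294.8]
orientation: [-3.091, -0.56, -0.0]
ft_force: [-0.0, -0.1, -1.7]
width: 15.5
```

send_rows([
  {"translation": [0, 0.12, 0.1], "twist": [0, 0, 0]},
  {"translation": [0, 0.24, 0.2], "twist": [0, 0, 0]},
  {"translation": [0, 0.36, 0.3], "twist": [0, 0, 0]},
  {"translation": [0, 0.48, 0.4], "twist": [0, 0, 0]},
  {"translation": [0, 0.6, 0.5], "twist": [0, 0, 0]},
  {"translation": [0, 0.72, 0.6], "twist": [0, 0, 0]},
  {"translation": [0, 0.84, 0.7], "twist": [0, 0, 0]},
  {"translation": [0, 0.96, 0.8], "twist": [0, 0, 0]},
  {"translation": [0, 1.0, 0.85], "twist": [0, 0, 0]},
  {"translation": [0, 1.0, 0.85], "twist": [0, 0, 0]},
])

```text
t: 9.2
ee_pos: [532.0, -25.2, 379.8]
orientation: [3.091, 0.561, 0.002]
ft_force: [-0.1, 0.2, -2.6]
width: 15.7
```

```bash
python3 - <<'E'
from h import *
snap('wrist','w2'); o=ctrl.get_obs();print(o['ee_pos'],o['orientation'],o['ft_force'],o['moment'],o['width'])
print(proj('w2',[525.5,148.5,85]))
E
```

```text
[531.77063731 -25.64413113 379.2558246 ] [3.09079366e+00 5.60819957e-01 8.88403757e-04] [-0.09878667 -0.06703481 -1.86794686] [-0.01387813  0.01437108  0.02905045] 15.88484087513564
[ 80.82546055 156.22928799]
```

View pics/w2.png

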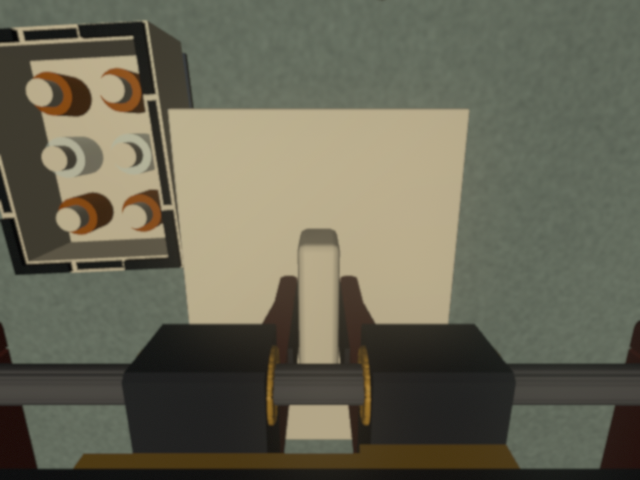

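The lid is held square in the jaws. The box is at the left with rim corners near (145,22), (180,265) and (18,273); its fourth corner is just out of frame. I'll enlarge a crop to place the edges.

```bash
python3 - <<'E'
import cv2
im=cv2.imread('pics/w2.png')[10:290,0:210]
cv2.imwrite('pics/w2c.png',cv2.resize(im,(630*5//6*6//5,840*5//6*6//5),interpolation=cv2.INTER_CUBIC)[:,:] if 0 else cv2.resize(im,None,fx=2.1,fy=2.1,interpolation=cv2.INTER_CUBIC))
E
```

```text
(no output)
```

View pics/w2c.png

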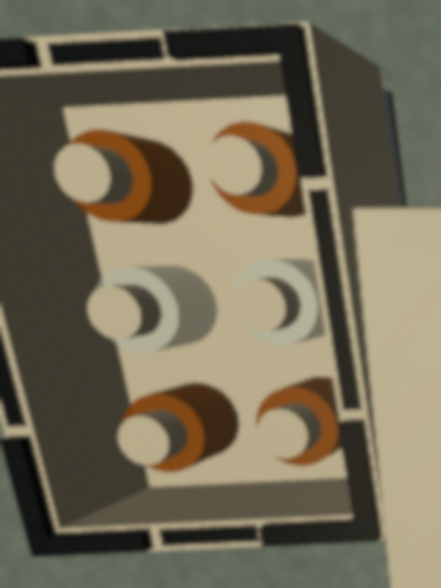

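```bash
python3 - <<'E'
from h import *
g=lambda x,y:(x/2.1,y/2.1+10)
L={'t':(g(0,74),g(283,58)),'b':(g(60,528),g(352,515)),'l':(g(0,303),g(57,528)),'r':(g(312,24),g(384,540))}
for h in (70,75,80,85,90):
    P={k:[ray('w2',p,h)[:2] for p in v] for k,v in L.items()}
    ang=lambda k:np.degrees(np.arctan2(*(P[k][1]-P[k][0])[::-1]))
    x=np.array([ang('t')+90,ang('b')+90,ang('l'),ang('r')]);x=(x+90)%180-90
    a=np.radians(np.mean(x));ex=np.array([np.cos(a),np.sin(a)]);ey=np.array([-ex[1],ex[0]])
    m=lambda k,e:np.mean([p@e for p in P[k]])
    # evaluate lines near box middle: use midpoints
    w=m('t',ex)-m('b',ex); d=m('l',ey)-m('r',ey)
    c=ex*(m('t',ex)+m('b',ex))/2+ey*((m('l',ey)-52+m('r',ey)+62)/2)
    print(h,x.round(2),'len',w.round(1),'(144)',d.round(1),'(114)',c.round(1))
f=np.load('pics/w2.npz')
# height from rim outer corner seen in top + wrist? held lid check
for p in [(168,109),(467,109)]: print(ray('w2',p,379.3-199+14-.0))
a=np.radians(20.5);ex=np.array([np.cos(a),np.sin(a)]);ey=np.array([-ex[1],ex[0]])
tcp=np.array([531.8,-25.6])
for p in [(168,109),(467,109)]:
    q=ray('w2',p,379.3-199+14)[:2]-tcp;print('lid corner in tool axes',(q@ex).round(1),(q@ey).round(1),'expect 81 +-61')
E
```

```text
70 [23.45 23.21 22.77 22.72] len 154.7 (144) 122.0 (114) [519.2 158.6]
75 [23.45 23.21 22.77 22.72] len 152.1 (144) 119.9 (114) [520.6 156. ]
80 [23.45 23.21 22.77 22.72] len 149.4 (144) 117.8 (114) [521.9 153.4]
85 [23.45 23.21 22.77 22.72] len 146.7 (144) 115.7 (114) [523.3 150.7]
90 [23.45 23.21 22.77 22.72] len 144.1 (144) 113.6 (114) [524.7 148.1]
[586.28796471  60.58808135 194.3       ]
[628.79790091 -52.90635389 194.3       ]
lid corner in tool axes 81.2 61.6 expect 81 +-61
lid corner in tool axes 81.3 -59.5 expect 81 +-61
```

send_rows([
  {"translation": [-0.01, 0.1, 0], "twist": [0, 0, 0.01]},
  {"translation": [-0.02, 0.2, 0], "twist": [0, 0, 0.02]},
  {"translation": [-0.03, 0.3, 0], "twist": [0, 0, 0.03]},
  {"translation": [-0.04, 0.4, 0], "twist": [0, 0, 0.04]},
  {"translation": [-0.05, 0.5, 0], "twist": [0, 0, 0.05]},
  {"translation": [-0.06, 0.6, 0], "twist": [0, 0, 0.06]},
  {"translation": [-0.07, 0.7, 0], "twist": [0, 0, 0.07]},
  {"translation": [-0.072, 0.8, 0], "twist": [0, 0, 0.08]},
  {"translation": [-0.072, 0.9, 0], "twist": [0, 0, 0.091]},
  {"translation": [-0.072, 1.0, 0], "twist": [0, 0, 0.091]},
])

```text
t: 10.25
ee_pos: [524.5, 75.0, 379.0]
orientation: [-3.078, -0.63, -0.0]
ft_force: [0.5, -0.1, -2.1]
width: 15.7
```

send_rows([
  {"translation": [0, 0.12, 0], "twist": [0, 0, 0]},
  {"translation": [0, 0.24, 0], "twist": [0, 0, 0]},
  {"translation": [0, 0.36, -0.1], "twist": [0, 0, 0]},
  {"translation": [0, 0.48, -0.2], "twist": [0, 0, 0]},
  {"translation": [0, 0.6, -0.3], "twist": [0, 0, 0]},
  {"translation": [0, 0.7, -0.4], "twist": [0, 0, 0]},
  {"translation": [0, 0.741, -0.5], "twist": [0, 0, 0]},
  {"translation": [0, 0.741, -0.6], "twist": [0, 0, 0]},
  {"translation": [0, 0.741, -0.7], "twist": [0, 0, 0]},
  {"translation": [0, 0.741, -0.74], "twist": [0, 0, 0]},
])

```text
t: 11.25
ee_pos: [524.2, 147.8, 303.6]
orientation: [3.078, 0.629, -0.003]
ft_force: [0.3, 0.6, -1.9]
width: 15.7
```

send_rows([
  {"translation": [0, 0, -0.02], "twist": [0, 0, 0]},
  {"translation": [0, 0, -0.04], "twist": [0, 0, 0]},
  {"translation": [0, 0, -0.06], "twist": [0, 0, 0]},
  {"translation": [0, 0, -0.08], "twist": [0, 0, 0]},
  {"translation": [0, 0, -0.1], "twist": [0, 0, 0]},
  {"translation": [0, 0, -0.12], "twist": [0, 0, 0]},
  {"translation": [0, 0, -0.13], "twist": [0, 0, 0]},
  {"translation": [0, 0, -0.13], "twist": [0, 0, 0]},
  {"translation": [0, 0, -0.13], "twist": [0, 0, 0]},
  {"translation": [0, 0, -0.13], "twist": [0, 0, 0]},
])

```text
t: 12.25
ee_pos: [524.6, 148.3, 292.0]
orientation: [-3.078, -0.63, -0.0]
ft_force: [-0.0, 0.6, -2.0]
width: 15.6
```

send_rows([
  {"translation": [0, 0, -0.008], "twist": [0, 0, 0]},
  {"translation": [0, 0, -0.016], "twist": [0, 0, 0]},
  {"translation": [0, 0, -0.024], "twist": [0, 0, 0]},
  {"translation": [0, 0, -0.032], "twist": [0, 0, 0]},
  {"translation": [0, 0, -0.04], "twist": [0, 0, 0]},
  {"translation": [0, 0, -0.048], "twist": [0, 0, 0]},
  {"translation": [0, 0, -0.05], "twist": [0, 0, 0]},
  {"translation": [0, 0, -0.05], "twist": [0, 0, 0]},
  {"translation": [0, 0, -0.05], "twist": [0, 0, 0]},
  {"translation": [0, 0, -0.05], "twist": [0, 0, 0]},
])

```text
t: 13.25
ee_pos: [524.6, 148.2, 287.0]
orientation: [-3.078, -0.63, -0.0]
ft_force: [-0.1, 0.3, -1.4]
width: 15.7
```

send_rows([
  {"translation": [0, 0, -0.005], "twist": [0, 0, 0]},
  {"translation": [0, 0, -0.01], "twist": [0, 0, 0]},
  {"translation": [0, 0, -0.015], "twist": [0, 0, 0]},
  {"translation": [0, 0, -0.02], "twist": [0, 0, 0]},
  {"translation": [0, 0, -0.02], "twist": [0, 0, 0]},
  {"translation": [0, 0, -0.02], "twist": [0, 0, 0]},
  {"translation": [0, 0, -0.02], "twist": [0, 0, 0]},
  {"translation": [0, 0, -0.02], "twist": [0, 0, 0]},
  {"translation": [0, 0, -0.02], "twist": [0, 0, 0]},
  {"translation": [0, 0, -0.02], "twist": [0, 0, 0]},
])

```text
t: 14.25
ee_pos: [524.5, 148.2, 285.0]
orientation: [-3.078, -0.63, -0.0]
ft_force: [-0.6, 0.7, -3.1]
width: 16.1
```

send_rows([
  {"translation": [0, 0, -0.003], "twist": [0, 0, 0]},
  {"translation": [0, 0, -0.006], "twist": [0, 0, 0]},
  {"translation": [0, 0, -0.009], "twist": [0, 0, 0]},
  {"translation": [0, 0, -0.012], "twist": [0, 0, 0]},
  {"translation": [0, 0, -0.015], "twist": [0, 0, 0]},
  {"translation": [0, 0, -0.015], "twist": [0, 0, 0]},
  {"translation": [0, 0, -0.015], "twist": [0, 0, 0]},
  {"translation": [0, 0, -0.015], "twist": [0, 0, 0]},
  {"translation": [0, 0, -0.015], "twist": [0, 0, 0]},
  {"translation": [0, 0, -0.015], "twist": [0, 0, 0]},
])

```text
t: 15.25
ee_pos: [524.6, 148.2, 284.3]
orientation: [-3.078, -0.63, -0.001]
ft_force: [-3.0, -1.1, 8.7]
width: 16.0
```

send_rows([
  {"translation": [0, 0, 0.005], "twist": [0, 0, 0]},
  {"translation": [0, 0, 0.007], "twist": [0, 0, 0]},
  {"translation": [0, 0, 0.007], "twist": [0, 0, 0]},
  {"translation": [0, 0, 0.007], "twist": [0, 0, 0]},
  {"translation": [0, 0, 0.007], "twist": [0, 0, 0]},
  {"translation": [0, 0, 0.007], "twist": [0, 0, 0]},
  {"translation": [0, 0, 0.007], "twist": [0, 0, 0]},
  {"translation": [0, 0, 0.05], "twist": [0, 0, 0]},
  {"translation": [0, 0, 0.15], "twist": [0, 0, 0]},
  {"translation": [0, 0, 0.25], "twist": [0, 0, 0]},
], grip=-1)

```text
t: 16.25
ee_pos: [524.6, 148.2, 309.3]
orientation: [-3.078, -0.63, -0.0]
ft_force: [1.1, 1.1, 0.1]
width: 87.3
```

send_rows([
  {"translation": [0, 0, 0.1], "twist": [0, 0, 0]},
  {"translation": [0, 0, 0.2], "twist": [0, 0, 0]},
  {"translation": [0, 0, 0.3], "twist": [0, 0, 0]},
  {"translation": [0, 0, 0.4], "twist": [0, 0, 0]},
  {"translation": [0, 0, 0.5], "twist": [0, 0, 0]},
  {"translation": [0, 0, 0.6], "twist": [0, 0, 0]},
  {"translation": [0, 0, 0.7], "twist": [0, 0, 0]},
  {"translation": [0, 0, 0.8], "twist": [0, 0, 0]},
  {"translation": [0, 0, 0.8], "twist": [0, 0, 0]},
  {"translation": [0, 0, 0.8], "twist": [0, 0, 0]},
], grip=1)

```text
t: 17.25
ee_pos: [524.5, 148.2, 388.6]
orientation: [-3.078, -0.63, -0.001]
ft_force: [0.5, 0.1, 0.3]
width: 11.2
```

```bash
python3 - <<'E'
from h import *
snap('wrist','w3');snap('scene','s3'); o=ctrl.get_obs();print(o['ee_pos'],o['orientation'],o['ft_force'],o['width'])
u,v=proj('s3',[524,148,90]).astype(int);print(u,v)
a=cv2.imread('pics/s3.png')[v-60:v+60,u-70:u+70];a=cv2.resize(a,(400,343),interpolation=cv2.INTER_CUBIC)
b=cv2.resize(cv2.imread('pics/w3.png')[:343,120:520],(400,343))
cv2.imwrite('pics/c3.png',np.hstack([a,b]))
E
```

```text
[524.31623963 148.17237693 388.01257815] [ 3.07778983e+00  6.29895769e-01 -1.41470365e-03] [ 0.92594806 -0.12485935  0.041963  ] 3.316094332410066
336 170
```

View pics/c3.png

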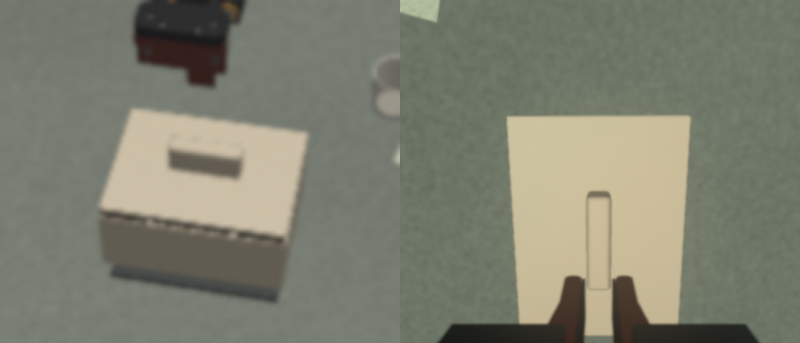

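The left crop (scene view) shows the lid lying on the box with only the thin gasket gap along its front edge. The right crop (wrist view) shows it square under the gripper. Next I press the +x,+y corner first.

send_rows([
  {"translation": [0.06, 0.1, 0], "twist": [0, 0, 0]},
  {"translation": [0.12, 0.2, -0.1], "twist": [0, 0, 0]},
  {"translation": [0.18, 0.3, -0.2], "twist": [0, 0, 0]},
  {"translation": [0.24, 0.4, -0.3], "twist": [0, 0, 0]},
  {"translation": [0.3, 0.5, -0.4], "twist": [0, 0, 0]},
  {"translation": [0.36, 0.6, -0.52], "twist": [0, 0, 0]},
  {"translation": [0.42, 0.7, -0.64], "twist": [0, 0, 0]},
  {"translation": [0.453, 0.747, -0.76], "twist": [0, 0, 0]},
  {"translation": [0.453, 0.747, -0.88], "twist": [0, 0, 0]},
  {"translation": [0.453, 0.747, -1.0], "twist": [0, 0, 0]},
], grip=1)

```text
t: 18.35
ee_pos: [569.7, 222.8, 287.3]
orientation: [3.078, 0.63, -0.001]
ft_force: [-0.6, -0.6, 0.4]
width: 0.6
```

send_rows([
  {"translation": [0, 0, -0.02], "twist": [0, 0, 0]},
  {"translation": [0, 0, -0.03], "twist": [0, 0, 0]},
  {"translation": [0, 0, -0.04], "twist": [0, 0, 0]},
  {"translation": [0, 0, -0.05], "twist": [0, 0, 0]},
  {"translation": [0, 0, -0.06], "twist": [0, 0, 0]},
  {"translation": [0, 0, -0.07], "twist": [0, 0, 0]},
  {"translation": [0, 0, -0.08], "twist": [0, 0, 0]},
  {"translation": [0, 0, -0.09], "twist": [0, 0, 0]},
  {"translation": [0, 0, -0.1], "twist": [0, 0, 0]},
  {"translation": [0, 0, -0.1], "twist": [0, 0, 0]},
])

```text
t: 19.35
ee_pos: [570.0, 223.1, 279.8]
orientation: [-3.077, -0.63, -0.002]
ft_force: [-2.1, -0.4, 9.8]
width: 0.6
```

send_rows([
  {"translation": [0, 0, -0.004], "twist": [0, 0, 0]},
  {"translation": [0, 0, -0.008], "twist": [0, 0, 0]},
  {"translation": [0, 0, -0.012], "twist": [0, 0, 0]},
  {"translation": [0, 0, -0.016], "twist": [0, 0, 0]},
  {"translation": [0, 0, -0.02], "twist": [0, 0, 0]},
  {"translation": [0, 0, -0.024], "twist": [0, 0, 0]},
  {"translation": [0, 0, -0.027], "twist": [0, 0, 0]},
  {"translation": [0, 0, -0.03], "twist": [0, 0, 0]},
  {"translation": [0, 0, -0.03], "twist": [0, 0, 0]},
  {"translation": [0, 0, -0.03], "twist": [0, 0, 0]},
])

```text
t: 20.35
ee_pos: [570.1, 223.2, 277.3]
orientation: [-3.077, -0.63, -0.002]
ft_force: [-3.5, -0.8, 13.7]
width: 0.4
```

send_rows([
  {"translation": [0, 0, -0.004], "twist": [0, 0, 0]},
  {"translation": [0, 0, -0.008], "twist": [0, 0, 0]},
  {"translation": [0, 0, -0.012], "twist": [0, 0, 0]},
  {"translation": [0, 0, -0.016], "twist": [0, 0, 0]},
  {"translation": [0, 0, -0.02], "twist": [0, 0, 0]},
  {"translation": [0, 0, -0.02], "twist": [0, 0, 0]},
  {"translation": [0, 0, -0.02], "twist": [0, 0, 0]},
  {"translation": [0, 0, -0.02], "twist": [0, 0, 0]},
  {"translation": [0, 0, -0.02], "twist": [0, 0, 0]},
  {"translation": [0, 0, -0.02], "twist": [0, 0, 0]},
])

```text
t: 21.35
ee_pos: [570.1, 223.3, 276.9]
orientation: [-3.077, -0.63, -0.003]
ft_force: [-7.7, -0.5, 26.4]
width: 0.2
```

send_rows([
  {"translation": [0, 0, -0.003], "twist": [0, 0, 0]},
  {"translation": [0, 0, -0.006], "twist": [0, 0, 0]},
  {"translation": [0, 0, -0.009], "twist": [0, 0, 0]},
  {"translation": [0, 0, -0.009], "twist": [0, 0, 0]},
  {"translation": [0, 0, -0.009], "twist": [0, 0, 0]},
  {"translation": [0, 0, -0.009], "twist": [0, 0, 0]},
  {"translation": [0, 0, -0.009], "twist": [0, 0, 0]},
  {"translation": [0, 0, -0.009], "twist": [0, 0, 0]},
  {"translation": [0, 0, -0.009], "twist": [0, 0, 0]},
  {"translation": [0, 0, -0.009], "twist": [0, 0, 0]},
])

```text
t: 22.35
ee_pos: [570.1, 223.3, 276.8]
orientation: [-3.077, -0.63, -0.003]
ft_force: [-10.3, -2.1, 33.4]
width: 0.6
```

send_rows([
  {"translation": [0, 0, 0.09], "twist": [0, 0, 0]},
  {"translation": [0, 0, 0.18], "twist": [0, 0, 0]},
  {"translation": [0.07, -0.16, 0.2], "twist": [0, 0, 0]},
  {"translation": [0.14, -0.32, 0.2], "twist": [0, 0, 0]},
  {"translation": [0.21, -0.5, 0.2], "twist": [0, 0, 0]},
  {"translation": [0.3, -0.7, 0.2], "twist": [0, 0, 0]},
  {"translation": [0.38, -0.88, 0.2], "twist": [0, 0, 0]},
  {"translation": [0.4, -0.938, 0.18], "twist": [0, 0, 0]},
  {"translation": [0.4, -0.938, 0.15], "twist": [0, 0, 0]},
  {"translation": [0.4, -0.938, 0.12], "twist": [0, 0, 0]},
])

```text
t: 23.35
ee_pos: [609.6, 128.9, 283.8]
orientation: [-3.078, -0.629, 0.002]
ft_force: [-0.0, 0.7, 0.2]
width: 0.4
```

send_rows([
  {"translation": [0, 0, -0.008], "twist": [0, 0, 0]},
  {"translation": [0, 0, -0.016], "twist": [0, 0, 0]},
  {"translation": [0, 0, -0.024], "twist": [0, 0, 0]},
  {"translation": [0, 0, -0.032], "twist": [0, 0, 0]},
  {"translation": [0, 0, -0.04], "twist": [0, 0, 0]},
  {"translation": [0, 0, -0.048], "twist": [0, 0, 0]},
  {"translation": [0, 0, -0.056], "twist": [0, 0, 0]},
  {"translation": [0, 0, -0.064], "twist": [0, 0, 0]},
  {"translation": [0, 0, -0.07], "twist": [0, 0, 0]},
  {"translation": [0, 0, -0.07], "twist": [0, 0, 0]},
])

```text
t: 24.35
ee_pos: [609.9, 129.4, 278.8]
orientation: [-3.077, -0.63, -0.001]
ft_force: [-2.4, 1.7, 8.4]
width: 0.5
```

send_rows([
  {"translation": [0, 0, -0.004], "twist": [0, 0, 0]},
  {"translation": [0, 0, -0.008], "twist": [0, 0, 0]},
  {"translation": [0, 0, -0.012], "twist": [0, 0, 0]},
  {"translation": [0, 0, -0.016], "twist": [0, 0, 0]},
  {"translation": [0, 0, -0.02], "twist": [0, 0, 0]},
  {"translation": [0, 0, -0.024], "twist": [0, 0, 0]},
  {"translation": [0, 0, -0.028], "twist": [0, 0, 0]},
  {"translation": [0, 0, -0.03], "twist": [0, 0, 0]},
  {"translation": [0, 0, -0.03], "twist": [0, 0, 0]},
  {"translation": [0, 0, -0.03], "twist": [0, 0, 0]},
])

```text
t: 25.35
ee_pos: [610.0, 129.5, 276.8]
orientation: [-3.077, -0.63, -0.002]
ft_force: [-5.2, 0.7, 15.4]
width: 0.6
```

send_rows([
  {"translation": [0, 0, -0.005], "twist": [0, 0, 0]},
  {"translation": [0, 0, -0.01], "twist": [0, 0, 0]},
  {"translation": [0, 0, -0.015], "twist": [0, 0, 0]},
  {"translation": [0, 0, -0.02], "twist": [0, 0, 0]},
  {"translation": [0, 0, -0.023], "twist": [0, 0, 0]},
  {"translation": [0, 0, -0.023], "twist": [0, 0, 0]},
  {"translation": [0, 0, -0.023], "twist": [0, 0, 0]},
  {"translation": [0, 0, -0.023], "twist": [0, 0, 0]},
  {"translation": [0, 0, -0.023], "twist": [0, 0, 0]},
  {"translation": [0, 0, -0.023], "twist": [0, 0, 0]},
])

```text
t: 26.35
ee_pos: [610.0, 129.5, 276.5]
orientation: [-3.077, -0.63, -0.003]
ft_force: [-10.8, -1.2, 32.4]
width: 0.5
```

send_rows([
  {"translation": [0, 0, 0.09], "twist": [0, 0, 0]},
  {"translation": [0, 0, 0.18], "twist": [0, 0, 0]},
  {"translation": [-0.12, -0.05, 0.21], "twist": [0, 0, 0]},
  {"translation": [-0.24, -0.1, 0.21], "twist": [0, 0, 0]},
  {"translation": [-0.36, -0.15, 0.21], "twist": [0, 0, 0]},
  {"translation": [-0.48, -0.2, 0.21], "twist": [0, 0, 0]},
  {"translation": [-0.6, -0.26, 0.21], "twist": [0, 0, 0]},
  {"translation": [-0.72, -0.31, 0.21], "twist": [0, 0, 0]},
  {"translation": [-0.84, -0.36, 0.21], "twist": [0, 0, 0]},
  {"translation": [-0.96, -0.41, 0.21], "twist": [0, 0, 0]},
])

```text
t: 27.35
ee_pos: [512.8, 87.7, 293.3]
orientation: [-3.078, -0.63, 0.0]
ft_force: [-0.5, -1.0, 0.6]
width: 0.7
```

send_rows([
  {"translation": [-0.12, -0.05, 0], "twist": [0, 0, 0]},
  {"translation": [-0.24, -0.1, 0], "twist": [0, 0, 0]},
  {"translation": [-0.346, -0.146, -0.03], "twist": [0, 0, 0]},
  {"translation": [-0.346, -0.146, -0.06], "twist": [0, 0, 0]},
  {"translation": [-0.346, -0.146, -0.09], "twist": [0, 0, 0]},
  {"translation": [-0.346, -0.146, -0.11], "twist": [0, 0, 0]},
  {"translation": [-0.346, -0.146, -0.12], "twist": [0, 0, 0]},
  {"translation": [-0.346, -0.146, -0.13], "twist": [0, 0, 0]},
  {"translation": [-0.346, -0.146, -0.14], "twist": [0, 0, 0]},
  {"translation": [-0.346, -0.146, -0.15], "twist": [0, 0, 0]},
])

```text
t: 28.35
ee_pos: [479.6, 73.5, 278.7]
orientation: [3.077, 0.631, 0.0]
ft_force: [-3.4, -2.7, 9.6]
width: 0.3
```

send_rows([
  {"translation": [0, 0, -0.005], "twist": [0, 0, 0]},
  {"translation": [0, 0, -0.01], "twist": [0, 0, 0]},
  {"translation": [0, 0, -0.015], "twist": [0, 0, 0]},
  {"translation": [0, 0, -0.02], "twist": [0, 0, 0]},
  {"translation": [0, 0, -0.025], "twist": [0, 0, 0]},
  {"translation": [0, 0, -0.03], "twist": [0, 0, 0]},
  {"translation": [0, 0, -0.035], "twist": [0, 0, 0]},
  {"translation": [0, 0, -0.035], "twist": [0, 0, 0]},
  {"translation": [0, 0, -0.035], "twist": [0, 0, 0]},
  {"translation": [0, 0, -0.035], "twist": [0, 0, 0]},
])

```text
t: 29.35
ee_pos: [479.7, 73.4, 276.6]
orientation: [3.077, 0.631, 0.001]
ft_force: [-7.2, -4.2, 27.1]
width: 0.5
```

send_rows([
  {"translation": [0, 0, -0.003], "twist": [0, 0, 0]},
  {"translation": [0, 0, -0.006], "twist": [0, 0, 0]},
  {"translation": [0, 0, -0.006], "twist": [0, 0, 0]},
  {"translation": [0, 0, -0.006], "twist": [0, 0, 0]},
  {"translation": [0, 0, -0.006], "twist": [0, 0, 0]},
  {"translation": [0, 0, -0.006], "twist": [0, 0, 0]},
  {"translation": [0, 0, -0.006], "twist": [0, 0, 0]},
  {"translation": [0, 0, -0.006], "twist": [0, 0, 0]},
  {"translation": [0, 0, -0.006], "twist": [0, 0, 0]},
  {"translation": [0, 0, -0.006], "twist": [0, 0, 0]},
])

```text
t: 30.35
ee_pos: [479.7, 73.4, 276.5]
orientation: [3.077, 0.631, 0.001]
ft_force: [-9.7, -5.0, 34.1]
width: 0.5
```

Firm stop at 276.5. On to the fourth corner (-x,+y).

send_rows([
  {"translation": [0, 0, 0.09], "twist": [0, 0, 0]},
  {"translation": [0, 0, 0.17], "twist": [0, 0, 0]},
  {"translation": [-0.07, 0.16, 0.18], "twist": [0, 0, 0]},
  {"translation": [-0.14, 0.32, 0.18], "twist": [0, 0, 0]},
  {"translation": [-0.21, 0.5, 0.18], "twist": [0, 0, 0]},
  {"translation": [-0.3, 0.7, 0.18], "twist": [0, 0, 0]},
  {"translation": [-0.38, 0.88, 0.18], "twist": [0, 0, 0]},
  {"translation": [-0.4, 0.938, 0.16], "twist": [0, 0, 0]},
  {"translation": [-0.4, 0.938, 0.13], "twist": [0, 0, 0]},
  {"translation": [-0.4, 0.938, 0.1], "twist": [0, 0, 0]},
])

```text
t: 31.35
ee_pos: [439.5, 167.1, 283.9]
orientation: [3.078, 0.63, 0.0]
ft_force: [0.6, -0.4, -0.2]
width: 0.4
```

send_rows([
  {"translation": [0, 0, -0.008], "twist": [0, 0, 0]},
  {"translation": [0, 0, -0.016], "twist": [0, 0, 0]},
  {"translation": [0, 0, -0.024], "twist": [0, 0, 0]},
  {"translation": [0, 0, -0.032], "twist": [0, 0, 0]},
  {"translation": [0, 0, -0.04], "twist": [0, 0, 0]},
  {"translation": [0, 0, -0.048], "twist": [0, 0, 0]},
  {"translation": [0, 0, -0.056], "twist": [0, 0, 0]},
  {"translation": [0, 0, -0.064], "twist": [0, 0, 0]},
  {"translation": [0, 0, -0.07], "twist": [0, 0, 0]},
  {"translation": [0, 0, -0.07], "twist": [0, 0, 0]},
])

```text
t: 32.35
ee_pos: [439.3, 167.1, 277.6]
orientation: [3.078, 0.63, 0.0]
ft_force: [-1.0, -2.9, 5.8]
width: 0.4
```

send_rows([
  {"translation": [0, 0, -0.005], "twist": [0, 0, 0]},
  {"translation": [0, 0, -0.01], "twist": [0, 0, 0]},
  {"translation": [0, 0, -0.015], "twist": [0, 0, 0]},
  {"translation": [0, 0, -0.02], "twist": [0, 0, 0]},
  {"translation": [0, 0, -0.025], "twist": [0, 0, 0]},
  {"translation": [0, 0, -0.03], "twist": [0, 0, 0]},
  {"translation": [0, 0, -0.03], "twist": [0, 0, 0]},
  {"translation": [0, 0, -0.03], "twist": [0, 0, 0]},
  {"translation": [0, 0, -0.03], "twist": [0, 0, 0]},
  {"translation": [0, 0, -0.03], "twist": [0, 0, 0]},
])

```text
t: 33.35
ee_pos: [439.3, 167.1, 276.1]
orientation: [3.078, 0.63, 0.0]
ft_force: [-6.8, -3.7, 28.6]
width: 0.3
```

send_rows([
  {"translation": [0, 0, -0.003], "twist": [0, 0, 0]},
  {"translation": [0, 0, -0.005], "twist": [0, 0, 0]},
  {"translation": [0, 0, -0.005], "twist": [0, 0, 0]},
  {"translation": [0, 0, -0.005], "twist": [0, 0, 0]},
  {"translation": [0, 0, -0.005], "twist": [0, 0, 0]},
  {"translation": [0, 0, -0.005], "twist": [0, 0, 0]},
  {"translation": [0, 0, -0.005], "twist": [0, 0, 0]},
  {"translation": [0, 0, -0.005], "twist": [0, 0, 0]},
  {"translation": [0, 0, -0.005], "twist": [0, 0, 0]},
  {"translation": [0, 0, -0.005], "twist": [0, 0, 0]},
])

```text
t: 34.35
ee_pos: [439.2, 167.1, 276.0]
orientation: [3.078, 0.63, 0.001]
ft_force: [-9.1, -4.7, 34.3]
width: 0.2
```

send_rows([
  {"translation": [0, 0, 0.08], "twist": [0, 0, 0]},
  {"translation": [0, 0, 0.16], "twist": [0, 0, 0]},
  {"translation": [0, 0, 0.24], "twist": [0, 0, 0]},
  {"translation": [0, 0, 0.32], "twist": [0, 0, 0]},
  {"translation": [0, -0.1, 0.4], "twist": [0, 0, 0]},
  {"translation": [0, -0.2, 0.5], "twist": [0, 0, 0]},
  {"translation": [0, -0.3, 0.6], "twist": [0, 0, 0]},
  {"translation": [0, -0.4, 0.7], "twist": [0, 0, 0]},
  {"translation": [0, -0.4, 0.8], "twist": [0, 0, 0]},
  {"translation": [0, -0.4, 0.9], "twist": [0, 0, 0]},
])

```text
t: 35.35
ee_pos: [439.3, 126.9, 364.7]
orientation: [-3.078, -0.628, -0.001]
ft_force: [-0.1, -1.1, -0.3]
width: 0.5
```

```bash
python3 - <<'E'
from h import *
snap('wrist','w4');snap('scene','s4');snap('top','t4'); o=ctrl.get_obs();print(o['t'],o['ee_pos'],o['ft_force'],o['width'])
u,v=336,170
S=[cv2.resize(cv2.imread(f'pics/{n}.png')[v-60:v+60,u-70:u+70],(400,343),interpolation=cv2.INTER_CUBIC) for n in ('s3','s4')]
cv2.imwrite('pics/c4.png',np.hstack(S))
im=cv2.imread('pics/w4.png');hsv=cv2.cvtColor(im,cv2.COLOR_BGR2HSV)
# bystanders: change between first and last top images
d=cv2.absdiff(cv2.imread('pics/top0.png'),cv2.imread('pics/t4.png')).max(2)
for n,(x,y) in dict(bottle=(306,190),cup=(147,247),jar=(466,254)).items(): print(n,(d[y-22:y+22,x-22:x+22]>40).sum())
E
```

```text
35.5 [439.45107205 127.53417448 364.45257219] [ 0.41221841 -0.57197822 -1.19964438] 0.19207694623388183
bottle 0
cup 0
jar 0
```

View pics/c4.png

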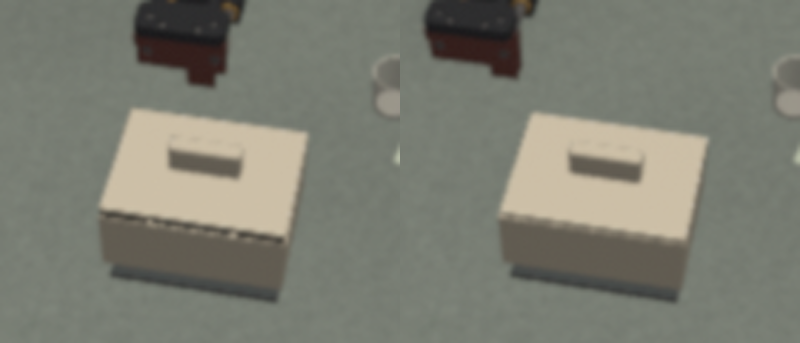

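View pics/w4.png

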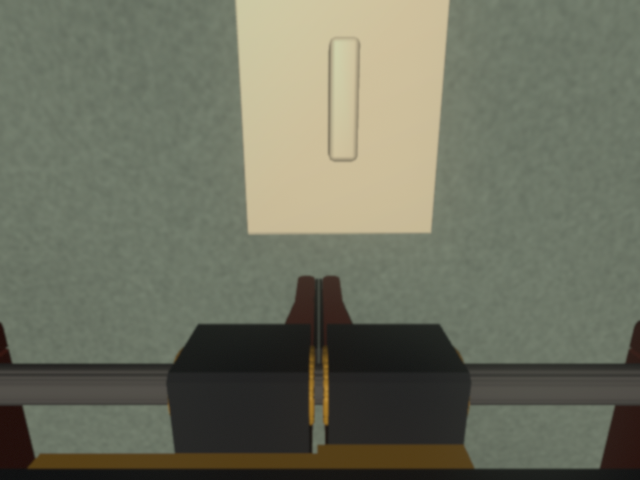

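The right-hand scene crop (after pressing) shows the dark gap along the front rim closed. The wrist view shows the lid square, with its bar at (344,98) and the shut fingers clear of it. The bystander patches show no change in the top image.

```bash
python3 -c "
from workcell import ctrl
print(ctrl.close_job())"
```

```text
the job is handed in; nothing more can be done
None
```

I set the lid on the box and pressed its corners one at a time in the order +x+y, +x−y, −x−y, −x+y. The job is handed in at about 35.5 s; it reports no verdict.

- **Stops:** each corner met a firm stop at TCP heights of 276.8, 276.5, 276.5 and 276.0 mm. The wrist readings there were 32 to 34 N, well under 60 N.
- **Last pictures:** the scene view shows the gap along the visible front edge closed, and the lid looks square. I could not see the far edges.
- **Bystanders:** the image patches around the bottle, cup and jar are unchanged from the start.
- **Gripper:** the arm holds nothing and stands clear, with the fingers shut.

**Doubt about step 3:** the last corner moved only about 1.5 mm before its stop, against 3 to 4 mm at the first two corners. It had probably been partly pressed while its neighbours were worked. I therefore expect, but could not confirm, that it was still short of home (under 4.8 mm) when the other three were down.

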